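# Set the vent shutter of the macaron drying box to half open

## Task

The macaron shells in the taller of the two clear-walled drying boxes need some air. By its handle, slide the shutter plate on top of that box from shut to its next click stop, where the vent port is half open, and let go. Leave the lower, empty box shut.

Things in the scene. Friction and masses are not known exactly. Their poses are not given: they have to be found in the camera images.
- tall_shutter (a joint): Shutter slide of the TALL drying box (clear walls, shells inside; 160 x 240 mm, lid 150 mm above the table; fixed). In m: 0 shut, 0.045 next stop (half open), 0.090 fully open; grows along +y of tall_handle. A detent pulls it into the nearest stop (within 3 mm); leaving one takes about 4 N. Three black marks on the lid, robot side, show the stops; a line on the plate points at one.
- tall_handle (a point): Centre of the top face of the upright handle of the tall box's shutter, 189 mm above the table. Dark steel block 36 mm along x, 16 mm along y, standing 34 mm above the plate (104 x 90 x 4 mm, aluminium). Rails 10 mm high run 53 mm either side of its centre along x. Axes: z up, +y = the way the shutter opens, within about 23 degrees of world +y.
- low_shutter (a joint): Shutter slide of the LOW drying box (same plan and shutter, but its lid is only 85 mm above the table, and it is empty; fixed). Same values: 0 = shut. It is to stay shut.
- low_handle (a point): Centre of the top face of the handle of the low box's shutter, 124 mm above the table; same handle and axes as on the tall box.

How it is judged:
At the end, for the whole second after the job is handed in: The tall box's shutter rests at its half-open stop, 45 mm from shut, to within 12 mm, and is at rest; the low box's shutter is still shut, to within 12 mm (value of joint tall_shutter between 0.033 and 0.057 m and velocity of joint tall_shutter between -0.01 and 0.01 m/s and value of joint low_shutter below 0.012 m); the robot touches nothing.
It fails at once if the low box's shutter is slid open by more than 15 mm (value of joint low_shutter above 0.015 m).
It also fails if it takes over 29 s, if anything falls off the work surface, if the arm or the gripper's body presses on something with over 40 N, if the wrist force passes 120 N, or if a joint passes its speed limit or range.

## Robot

A 7-joint arm with a two-finger parallel gripper is mounted at the origin on the work surface. World frame = base frame: x ahead of the robot, y to its left, z up, the work surface at z = 0. Lengths are in m, angles in rad, forces in N, time in s.
With the tool pointing down it reaches from about 0.425 to 0.875 m from the base axis. Payload 4.7 kg.
Tool frame: the origin (TCP) lies at the very end of the fingers, on their centre line; the grasp point (between the pads) lies 19 mm behind it; z points along the fingers, y is the line along which they close (so a half turn about z gives the same grasp; the last joint's range is limited). The gripper opens to 87 mm and grips with 3 to 60 N. Pads are 19 mm wide; open, the fingers measure 117 mm over their backs; the gripper's body (75 mm by 190 mm) begins 51 mm behind the grasp point.
Start: joints at [1.169, 0.321, -0.07, 1.45, 0.023, 1.371, -0.057], TCP at [0.263, -0.595, 0.223] pointing down, gripper open.
Joint ranges: [-2.86, 2.86], [-0.3, 2.09], [-1.38, 1.24], [0.06, 2.45], [-1.56, 4.7], [0.09, 2.05], [-2.69, 2.69]. Speed limits (rad/s): [2.57, 2.57, 3.14, 3.14, 3.14, 3.14, 3.14].

## Interface

Orientations are given as a rotation vector (axis times angle).
In Python, from bench import ctrl, imaging, ticket gives the robot as it stands.
- The arm moves only by the tool jog_arm, never from a script. Its argument "rows" is text: rows parted by semicolons, each of 7 numbers parted by spaces: the shift along the tool's x, y, z in cm, then the turn, a rotation vector about the tool's x, y, z in rad, then the closure, from -1 (fully open) to 1 (shut), so that 0 is half open. A call has 1 to 5 rows; each row shifts and turns the commanded pose from where the row before left it, along the tool's axes as they then stand; what a row does not reach is not made up. A row lasts 1/8 s, in which the tool goes at most 62.5 mm and 10.7 degrees, less where a joint would pass 70% of its speed; a pose out of reach is approached as far as the arm can. A call with a gripper value outside its range is refused whole. The fingers move at their own pace and stop on an object; "force" is the grip in N (left out, the last holds). Time passes only in rows, so rows that do not move let the fingers close. It gives the time, the measured TCP pose, the force, the opening and the grip force at its end, in the units of the state.
- ctrl.get_state(): the state, without advancing time (a new reading comes with each control period).
- imaging.get_image(name): name is "scene" or "top" or "wrist"; returns a dict with "img" (480x640x3 uint8, blue, green, red), "vertical_fov" (degrees; the focal length in pixels is half the picture's height over the tangent of half this angle, whatever the lens; pixels are square), "cx", "cy" (the principal point, pixels), "origin" and "orientation" of the camera in the world. Camera axes: x right, y down, z forward; pixel columns grow to the right and rows downward; lengths in m; the calibration is good to about 2 mm. The wrist camera is an equidistant fisheye: a pixel r from the principal point sees the ray r / f radians off the axis. A picture is of the moment at which its call begins. There is no depth.
- ticket.close_job(): hands the job in; it is judged then, once.
The state is a dict: "time": time; "joint_positions": joint angles; "qd": joint speeds; "joint_torque": joint torques, N m; "position": TCP position; "tool_rot": TCP orientation; "ft_force": force on the tool from outside, world axes, zero at the start; "torque": the same for the moment, N m; "grip_width": opening from 0.0 (shut) to 1.0 (fully open); "grip_force": force on a finger pad.
Only numpy, scipy, OpenCV 4.12 (cv2) and the standard library are available. Lean on these libraries where they do the work, as an engineer would, in place of code of your own. Each camera call takes 0.05 s, during which the arm holds its last target. There are 200 camera calls.

## Working session

There is one attempt and no reset: what is moved stays moved. The work goes in short steps, Python scripts to look and compute and a tool call to move; the robot and the scene stay as the last step left them, time stands still between calls to the robot, and variables do not carry over. Pictures are saved under pics/ and viewed, at most 10 in all, crops included, and the job is handed in when it is done.

Besides the shell and the picture viewer there is one more tool, called after ">>>" as a command line: name --argument value ..., lists and objects as JSON in quotes. jog_arm: Moves the arm, as the interface text tells. Its arguments: {"type":"object","properties":{"rows":{"type":"string"},"force":{"type":"number"}},"required":["rows"]}

```bash
mkdir -p pics; python3 - <<'E'
from bench import ctrl, imaging
import cv2
for n in ["scene","top"]:
    d=imaging.get_image(n); cv2.imwrite(f"pics/{n}0.png",d["img"]); print(n,d["vertical_fov"],d["cx"],d["cy"],d["origin"],d["orientation"])
s=ctrl.get_state(); print(s["time"],s["position"],s["tool_rot"],s["grip_width"])
E
```

```text
scene 42.408013372633874 320.81922851979056 230.04381898093214 [ 1.12807962 -0.59417956  0.92085351] [-2.21415045 -0.87052852  0.39146323]
top 53.446790856812946 319.49758065777206 230.44547404119945 [ 0.46429889 -0.05443062  0.9512771 ] [-2.13870791  2.18108899 -0.16940614]
0.1 [ 0.26229477 -0.59420128  0.22158957] [-3.07235508e+00 -6.48084209e-01  6.53988416e-04] 1.0018932025228624
```

View pics/scene0.png

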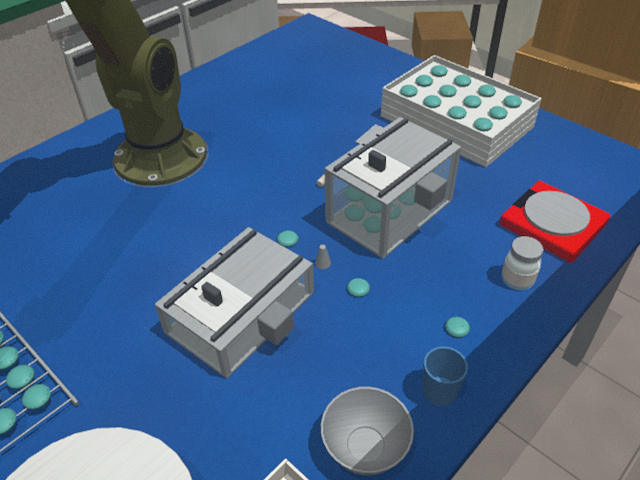

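View pics/top0.png

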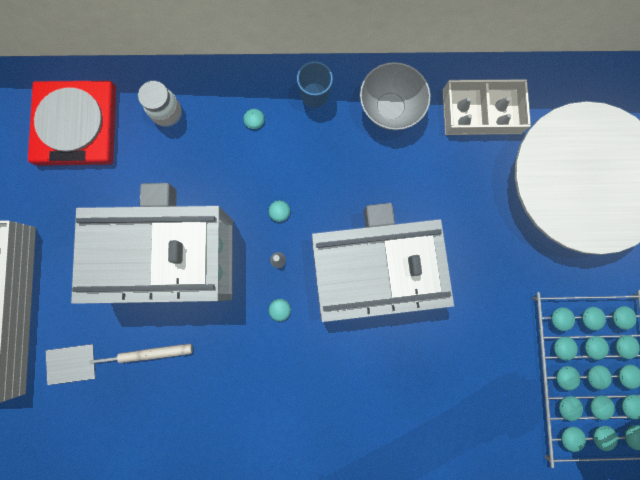

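The scene view shows the tall box at the back, with shells inside. In the top view it is the left box, with its handle at about (176,251). The low box's handle is at about (416,265). Both plates sit at the shut end, on the right.

```bash
cat > h.py <<'E'
import numpy as np, cv2
from scipy.spatial.transform import Rotation as R
def cam(d):
    f=240/np.tan(np.radians(d["vertical_fov"])/2); return f,d["cx"],d["cy"],np.array(d["origin"]),R.from_rotvec(d["orientation"])
def ray2z(d,px,z):
    f,cx,cy,o,r=cam(d); v=r.apply([(px[0]-cx)/f,(px[1]-cy)/f,1]); return o+v*(z-o[2])/v[2]
def proj(d,P):
    f,cx,cy,o,r=cam(d); p=r.inv().apply(np.array(P)-o); return np.c_[f*p[:,0]/p[:,2]+cx,f*p[:,1]/p[:,2]+cy]
E
python3 - <<'E'
from h import *; from bench import imaging
d=imaging.get_image("top")
for n,p,z in [("tall",(176,251),.189),("low",(416,265),.124)]: print(n,ray2z(d,p,z))
for p in [(77,220),(215,220),(72,298),(218,295)]: print(ray2z(d,p,.16))
cv2.imwrite("pics/c1.png",cv2.resize(d["img"][190:315,60:245],None,fx=4,fy=4,interpolation=cv2.INTER_CUBIC))
E
```

```text
tall [0.53991658 0.15877545 0.189     ]
low [ 0.51393015 -0.23910349  0.124     ]
[0.59774776 0.33180124 0.16      ]
[0.59365062 0.1030072  0.16      ]
[0.46918919 0.33372608 0.16      ]
[0.46909028 0.0970117  0.16      ]
```

View pics/c1.png

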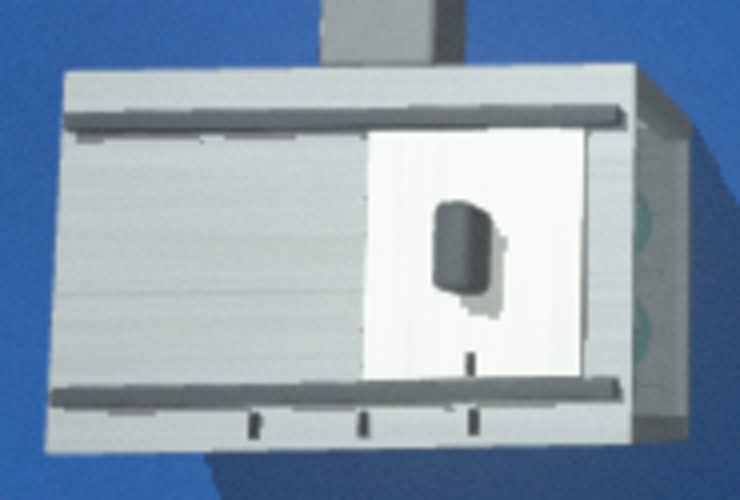

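The crop shows the handle's top face centred at crop (453,247), and the plate line is at the shut mark. The lid corners are at (66,72), (635,65), (632,442) and (45,453).

```bash
cat >> h.py <<'E'
def crop(p): return (p[0]/4+60-.4,p[1]/4+190-.4)
E
python3 - <<'E'
from h import *; from bench import imaging,ctrl
d=imaging.get_image("top")
c=np.array([ray2z(d,crop(p),.15) for p in [(66,72),(635,65),(632,442),(45,453)]]); print(c.round(4), c.mean(0))
for a,b in [(1,0),(2,3),(3,0),(2,1)]:
    v=c[a]-c[b] if a<b else c[b]-c[a]
    v=c[b]-c[a]; print(np.linalg.norm(v),np.degrees(np.arctan2(v[1],v[0])))
print(ray2z(d,crop((453,247)),.189))
m=[ray2z(d,crop(p),.15) for p in [(474,422),(363,424),(255,425)]]; print(np.array(m).round(4))
s=ctrl.get_state(); print(s["time"],s["position"],R.from_rotvec(s["tool_rot"]).as_matrix().round(3))
E
```

```text
[[0.6207 0.3392 0.15  ]
 [0.6196 0.0995 0.15  ]
 [0.4608 0.0995 0.15  ]
 [0.4614 0.3401 0.15  ]] [0.54061554 0.21959369 0.15      ]
0.23967365746301647 89.72645447049493
0.24059994969024642 89.86010844545191
0.15935037814519576 -0.32853762861829316
0.15879093731110344 0.005263159143973588
[0.5394516  0.16376173 0.189     ]
[[0.4704 0.1648 0.15  ]
 [0.4705 0.2104 0.15  ]
 [0.471  0.2547 0.15  ]]
0.2 [ 0.26237242 -0.59435548  0.22190783] [[ 0.915  0.404 -0.001]
 [ 0.404 -0.915  0.001]
 [-0.    -0.001 -1.   ]]
```

>>> jog_arm --rows "0 0 -1 0 0 0.14 -1; 0 0 -1 0 0 0.14 -1; 0 0 -1 0 0 0.137 -1; 3 -4 0 0 0 0 -1; 3 -4 0 0 0 0 -1" --force 25

```text
time: 0.82
position: [0.3229, -0.514, 0.2523]
tool_rot: [-3.141, 0.004, -0.0]
ft_force: [1.2, 0.1, 0.1]
grip_width: 0.997
grip_force: 0.0
```

>>> jog_arm --rows "4 -4 0 0 0 0 -1; 4 -4 0 0 0 0 -1; 4 -4 0 0 0 0 -1; 4 -4 0 0 0 0 -1; 4 -4 0 0 0 0 -1"

```text
time: 1.45
position: [0.5238, -0.3136, 0.2525]
tool_rot: [3.141, -0.002, -0.0]
ft_force: [0.7, -0.8, -0.6]
grip_width: 1.0
grip_force: 0.0
```

>>> jog_arm --rows "0 -5 0 0 0 0 -1; 0 -5 0 0 0 0 -1; 0 -5 0 0 0 0 -1; 0 -5 0 0 0 0 -1; 0 -5 0 0 0 0 -1"

```text
time: 2.08
position: [0.5229, -0.0633, 0.2525]
tool_rot: [3.141, -0.002, 0.0]
ft_force: [1.0, 0.5, -0.4]
grip_width: 1.001
grip_force: 0.0
```

Remaining to the handle: x +0.017, y +0.227.

>>> jog_arm --rows "0.5 -5 0 0 0 0 -1; 0.5 -5 0 0 0 0 -1; 0.5 -5 0 0 0 0 -1; 0.2 -5 0 0 0 0 -1; 0 -2.7 0 0 0 0 -1"

```text
time: 2.7
position: [0.5397, 0.1656, 0.2525]
tool_rot: [-3.14, -0.004, 0.0]
ft_force: [-0.6, -0.2, -1.0]
grip_width: 0.999
grip_force: 0.0
```

```bash
python3 - <<'E'
from bench import ctrl, imaging
import cv2
d=imaging.get_image("wrist"); cv2.imwrite("pics/w1.png",d["img"]); s=ctrl.get_state(); print(s["position"])
from h import *
f,cx,cy,o,r=cam(d); f=240/np.tan(np.radians(d["vertical_fov"])/2)
for P in [(.5395,.1638,.189),tuple(s["position"])]:
    p=r.inv().apply(np.array(P)-o); t=np.arctan2(np.hypot(p[0],p[1]),p[2]); q=p[:2]/np.hypot(p[0],p[1])*t*f; print(q+[cx,cy])
E
```

```text
[0.53901834 0.16915319 0.25251597]
[327.80348256 251.72007389]
[317.69123731 292.22997175]
```

View pics/w1.png

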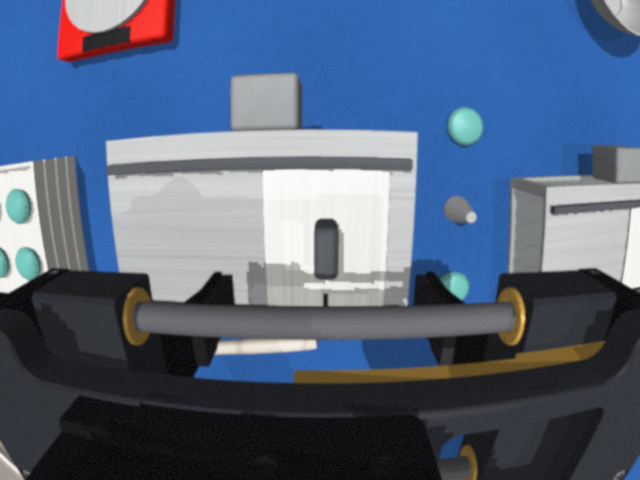

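The wrist view shows the handle at (326,248). The predicted position was (328,252), so the estimate is good to about 2 mm. I'm correcting y by 4 mm and going down.

>>> jog_arm --rows "0 0.4 2 0 0 0 -1; 0 0 2.5 0 0 0 -1; 0 0 2.5 0 0 0 -1; 0 0 1.8 0 0 0 -1; 0 0 0 0 0 0 -1"

```text
time: 3.38
position: [0.5395, 0.1574, 0.1631]
tool_rot: [3.141, -0.002, -0.004]
ft_force: [-0.1, 0.3, 0.3]
grip_width: 0.997
grip_force: 0.0
```

>>> jog_arm --rows "0 0 0 0 0 0 1; 0 0 0 0 0 0 1; 0 0 0 0 0 0 1; 0 0 0 0 0 0 1; 0 0 0 0 0 0 1"

```text
time: 4.0
position: [0.5405, 0.158, 0.1646]
tool_rot: [3.142, -0.002, 0.0]
ft_force: [0.2, -0.5, 1.0]
grip_width: 0.515
grip_force: 0.0
```

>>> jog_arm --rows "0 -0.5 0 0 0 0 1; 0 0 0 0 0 0 1; 0 0 0 0 0 0 1; 0 0 0 0 0 0 1; 0 0 0 0 0 0 1"

```text
time: 4.62
position: [0.5404, 0.1641, 0.1645]
tool_rot: [-3.14, 0.001, -0.0]
ft_force: [0.1, 4.2, -1.6]
grip_width: 0.179
grip_force: 25.0
```

>>> jog_arm --rows "0 0 0 0 0 0 1; 0 0 0 0 0 0 1"

```text
time: 4.88
position: [0.5404, 0.1641, 0.1645]
tool_rot: [-3.14, 0.001, -0.0]
ft_force: [1.0, 5.6, -1.4]
grip_width: 0.181
grip_force: 25.0
```

>>> jog_arm --rows "0 -1 0 0 0 0 1; 0 -1 0 0 0 0 1; 0 -1 0 0 0 0 1; 0 -1 0 0 0 0 1; 0 -0.5 0 0 0 0 1"

```text
time: 5.5
position: [0.5405, 0.2094, 0.1645]
tool_rot: [-3.141, -0.0, -0.001]
ft_force: [-1.2, -1.1, -0.3]
grip_width: 0.182
grip_force: 25.0
```

>>> jog_arm --rows "0 0 0 0 0 0 1; 0 0 0 0 0 0 1; 0 0 0 0 0 0 1"

```text
time: 5.88
position: [0.5404, 0.2079, 0.1645]
tool_rot: [-3.142, 0.002, 0.0]
ft_force: [-0.3, 1.1, -0.4]
grip_width: 0.183
grip_force: 25.0
```

```bash
python3 - <<'E'
from bench import imaging
import cv2
d=imaging.get_image("scene"); cv2.imwrite("pics/c2.png",cv2.resize(d["img"][100:250,300:480],None,fx=4,fy=4,interpolation=cv2.INTER_CUBIC))
E
```

```text
(no output)
```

View pics/c2.png

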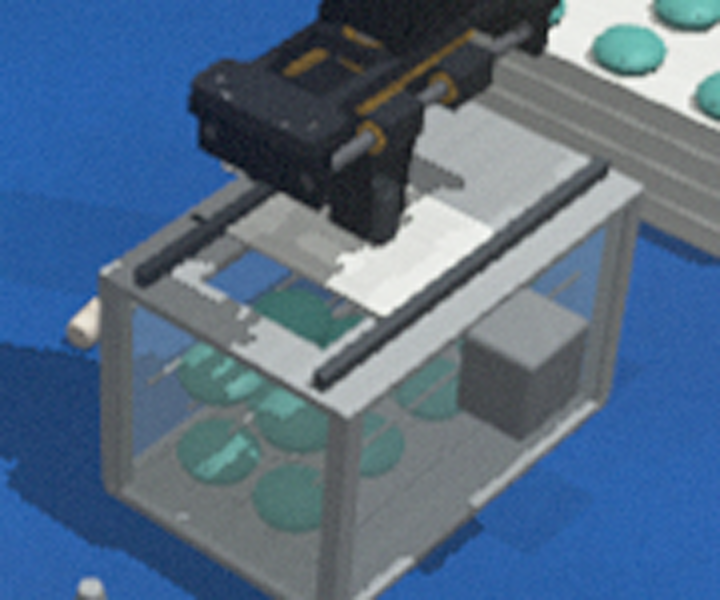

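The crop shows the plate moved back and the vent open at about (280,300). TCP travel was about 44 mm. Next I open the gripper, let it settle, and lift.

>>> jog_arm --rows "0 0 0 0 0 0 -1; 0 0 0 0 0 0 -1; 0 0 0 0 0 0 -1; 0 0 0 0 0 0 -1; 0 0 0 0 0 0 -1"

```text
time: 6.55
position: [0.5405, 0.208, 0.1645]
tool_rot: [3.141, -0.002, 0.0]
ft_force: [-0.4, 0.5, 0.2]
grip_width: 0.661
grip_force: 0.0
```

>>> jog_arm --rows "0 0 0 0 0 0 -1; 0 0 -2 0 0 0 -1; 0 0 -3 0 0 0 -1; 0 0 -3 0 0 0 -1; 0 0 -2 0 0 0 -1"

```text
time: 7.18
position: [0.5411, 0.2086, 0.2679]
tool_rot: [-3.141, 0.002, -0.005]
ft_force: [0.4, -1.0, 0.2]
grip_width: 0.999
grip_force: 0.0
```

>>> jog_arm --rows "0 5 0 0 0 0 -1; 0 5 0 0 0 0 -1; 0 5 0 0 0 0 -1; 0 5 0 0 0 0 -1; 0 0 0 0 0 0 -1"

```text
time: 7.8
position: [0.5406, 0.0024, 0.2659]
tool_rot: [3.139, -0.016, 0.002]
ft_force: [0.0, 0.4, 0.6]
grip_width: 0.998
grip_force: 0.0
```

```bash
python3 - <<'E'
from bench import imaging,ctrl
import cv2
d=imaging.get_image("top"); cv2.imwrite("pics/c3.png",cv2.resize(d["img"][190:330,60:460],None,fx=2,fy=2,interpolation=cv2.INTER_CUBIC))
s=ctrl.get_state(); print(s["time"],s["position"],s["qd"],s["ft_force"])
E
```

```text
7.85 [0.54060075 0.00589835 0.26593431] [-0.03824016  0.00280393 -0.0558453   0.00094065 -0.0213725  -0.00492701
 -0.00663204] [-0.61321929 -0.10057069 -0.27383069]
```

View pics/c3.png

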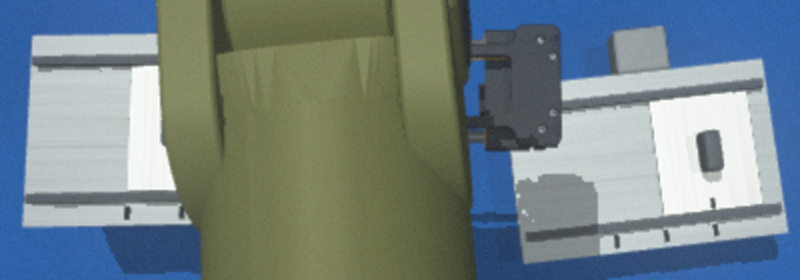

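The plate's left edge moved from about 182 to 130 in this scale, against 55 px per stop, so it is at the half-open stop. The low box is still shut at (710,150), and the arm is clear of everything.

>>> jog_arm --rows "0 0 0 0 0 0 -1; 0 0 0 0 0 0 -1; 0 0 0 0 0 0 -1"

```text
time: 8.22
position: [0.5402, 0.0092, 0.2646]
tool_rot: [-3.142, -0.001, -0.0]
ft_force: [0.3, 0.3, -0.6]
grip_width: 1.0
grip_force: 0.0
```

```bash
python3 -c "
from bench import ticket
print(ticket.close_job())"
```

```text
the job is handed in; nothing more can be done
None
```

The tall box's shutter was slid about 44 mm to its half-open stop and released, the low box looks still shut in the last picture, and the job was handed in at about 8 s, with no verdict returned.

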